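# Bin the used lancet and turn the sharps bin's lid tight shut

### The arm

A 7-joint arm with a two-finger parallel gripper is mounted at the origin on the work surface. World frame = base frame: x ahead of the robot, y to its left, z up, the work surface at z = 0. Lengths are in mm, angles in rad, forces in N, time in s.
With the tool pointing down it reaches from about 400 to 900 mm from the base axis. Payload 5.6 kg.
Tool frame: the origin (TCP) lies midway between the tips of the shut fingers; the grasp point (between the pads) lies 19 mm behind it; x points along the fingers, y is the direction in which the jaws open and shut, and the axes are right-handed (so a half turn about x gives the same grasp; the last joint's range is limited). The gripper opens to 92 mm and grips with 3 to 60 N. Pads are 20 mm wide; open, the fingers measure 128 mm over their backs; the gripper's body (75 mm by 189 mm) begins 69 mm behind the grasp point.
Start: joints at [-1.345, 0.468, -0.012, 1.603, 0.006, 1.071, -0.056], TCP at [172.665, 626.654, 214.592] pointing down, gripper open.
Joint ranges: [-2.53, 2.53], [-0.31, 2.02], [-1.57, 1.55], [0.28, 2.44], [-1.29, 4.43], [0.15, 1.84], [-2.92, 2.92]. Speed limits (rad/s): [2.57, 2.57, 3.14, 3.14, 3.14, 3.14, 3.14].

### API

Orientations are given as a rotation vector (axis times angle).
In Python, from cell import robot, grip, kin, viewer gives the robot as it stands. Calls block until the motion is done:
- robot.movep(position, orientation): joint-space move of the TCP to a pose.
- robot.servo_line(position, feed=150, rotation=None): straight line of the TCP; rotation=None keeps the orientation; feed is the mean speed in mm/s.
- robot.goto_joints(angles): joint-space move.
- grip(opening, newtons=None): opening from 0.0 (shut) to 1.0 (fully open); newtons is the grip in N (None keeps the last); returns when the fingers have stopped.
- robot.hold(seconds).
- kin.ik(position, orientation): joint angles nearest the present ones, or None.
- robot.observe(): the state.
- viewer.read_camera(name): name is "side" or "top"; returns the picture (400x640x3 uint8, red, green, blue); there is no depth.
- viewer.camera_info(name): a dict with "camera_matrix" (3x3 intrinsics, pixels), "R" (3x3) and "t" (3): a world point X has camera coordinates R X + t. Camera axes: x right, y down, z forward; pixel columns grow to the right and rows downward; lengths in mm; the calibration is good to about 2 mm. A picture is of the moment at which its call begins. camera_info takes no time and is no camera call.
A pose or a line that the arm cannot do raises robot.IKError and nothing moves.
- robot.job_done(): hands the job in, once; it reports no verdict.
Trained networks look in the newest picture that a camera, given by its name, has taken for a name from the list of things; names that differ only in an ending like _2 or _b are one class to them, and where a whole thing is asked for, a point or a joint stands for the part that bears it (a point fixed in the world has none). Each returns a list of dicts, best first, with "confidence" (0 to 1); they miss things now and then, are a little off and sometimes report something else, mostly with a low value. They report only what shows in the picture. A call takes as long as a camera call.
- viewer.silhouettes(name, camera): "mask" (400x640 bool, what is visible of it).
- viewer.pinpoint(name, camera): "at" ([x, y, z] in mm, in the coordinates of the camera as it stood for that picture, good to about 4 mm: a listed point, or the origin of a listed thing).
The state is a dict: "t": time; "joints": joint angles; "joint_velocities": joint speeds; "joint_torque": joint torques, N m; "tcp_pos": TCP position; "tcp_rot": TCP orientation; "contact_force": force on the tool from outside, world axes, zero at the start; "wrist_torque": the same for the moment, N m; "grip_width": opening from 0.0 (shut) to 1.0 (fully open).
Only numpy, scipy, OpenCV 4.12 (cv2) and the standard library are available. Lean on these libraries where they do the work, as an engineer would, in place of code of your own. Each camera call takes 0.05 s, during which the arm holds its last target. There are 200 camera calls.

### The job

Drop the used orange lancet into the yellow sharps bin through its open mouth. Then, with shut fingers, push the white tab on the bin's red lid disc round, clockwise seen from above, until the notch in the disc's edge faces the red band on the collar and the disc comes up tight under a firm push (about 12 N); feel for it and never force it. Leave the other things where they stand.

Things in the scene. Friction and masses are not known exactly. Their poses are not given: they have to be found in the camera images.
- sharps_bin: Yellow round sharps bin, 151 mm across the collar, 134 mm high, fixed in a grey holder (176 mm across, 22 mm high). Origin: centre of its underside on the table; z up along the bin's and the disc's axis; x points to the red shut band, -x to the drop mouth. The robot must never load the bin or its lid with more than 20 N.
- mouth (a point): Middle of the drop mouth, 38 mm from the bin's axis, at the disc's upper face (132.5 mm above the table). The mouth is a 90 degree sector between 16 and 66 mm from the axis; the disc may cover up to 20 degrees of its -y side (bin axes) at the start. A lancet let go a few cm above falls in.
- lancet_mid (a point): Centre of the used safety lancet: orange body 26 x 14 x 13 mm with a white nose, 36 mm long overall along its x, 14 mm wide along y, 13 mm high, lying on the table, 10 to 17 g. The point lies 6.5 mm above the table.
- tab: White upright thumb tab on the lid disc; origin at its centre, 46 mm from the axis and 142.5 mm above the table. 28 mm long along its x (radially out), 6 mm thick along y, 20 mm high, standing on the disc (upper face at 132.5 mm). Push its +y (counter-clockwise) face; too thin and weak to grip.
- notch (a point): Notch in the edge of the red lid disc (66 mm radius, 4.5 mm thick, turning about the bin's axis), at the rim on its upper face; a white line on the disc leads to it. The tab stands 106 degrees clockwise of it. At the start it stands 80 to 113 degrees counter-clockwise of the middle of the red band. The disc stays where it is left.
- shut_mark (a point): Middle of the red band on the yellow collar (band 23 degrees wide), on the disc's rim circle (66 mm). A push at the tab meets about 3 N of drag until a ramp inside stops the disc dead, anywhere from 8 degrees before to 8 degrees past the middle: not visible, only felt. Tight: over 9 N held 0.2 s; over 20 N breaks it. (Green mark: open.)
- vial_a_mid (a point): Centre of a black test-strip vial with a white cap, 30 mm across, 55 mm high; leave it.
- vial_b_mid (a point): Centre of a black test-strip vial with a blue cap, 30 mm across, 55 mm high; leave it.
- meter: White blood-glucose meter lying flat, 95 x 54 x 18 mm, origin under its centre; leave it.
- strip_box: Red carton for test strips, 50 x 36 x 75 mm high, origin under its centre; leave it.

How it is judged (in metres and radians):
On the way, in this order (a step that is already met when the one before it is completed fails the run):
1. the lancet lies inside the bin (z of lancet_mid in the frame of sharps_bin below 0.1 m and horizontal distance between lancet_mid and sharps_bin below 0.068 m), for 0.2 s.
2. the disc is pushed up tight: the fingers push its tab with over 9 N while the notch faces the red band (horizontal distance between notch and shut_mark below 0.0135 m and contact force between tab and the fingers above 9 N), for 0.2 s.
At the end, for the whole second after the job is handed in: The lancet lies inside the bin; the lid disc has been pushed up tight and its notch still faces the red band (within 13.5 mm of the band's middle) (all of step 1 and horizontal distance between notch and shut_mark below 0.0135 m); the robot touches nothing.
It fails at once if the bin or its lid disc is pushed or pressed by the robot with more than 20 N (contact force between sharps_bin and the fingers above 20 N or contact force between sharps_bin and the arm above 20 N).
It fails at once if a bystander (strip vial, meter, strip box) is moved by more than 15 mm (distance of any of vial_a_mid, vial_b_mid, meter, strip_box from where it was at the start of the episode above 0.015 m).
It also fails if it takes over 70 s, if anything falls off the work surface, if the arm or the gripper's body presses on something with over 40 N, if the wrist force passes 120 N, or if a joint passes its speed limit or range.

## Working session

There is one attempt and no reset: what is moved stays moved. The work goes in short steps, each a Python script; the robot and the scene stay as the last script left them, time stands still between calls to the robot, and variables do not carry over. Pictures are saved under pics/ and viewed, on a budget of 10 in all, crops included, one or two more only if the job needs it, and the job is handed in when it is done.

```bash
ls; mkdir -p pics
cat > h.py <<'E'
import numpy as np, cv2
from cell import robot, grip, kin, viewer
def w(cam,p):
    i=viewer.camera_info(cam); return np.array(i["R"]).T@(np.array(p)-np.array(i["t"]))
def px(cam,X):
    i=viewer.camera_info(cam); c=np.array(i["R"])@X+np.array(i["t"]); u=np.array(i["camera_matrix"])@c; return u[:2]/u[2]
def ray(cam,uv,z):
    i=viewer.camera_info(cam); R=np.array(i["R"]); d=R.T@np.linalg.solve(np.array(i["camera_matrix"]),[uv[0],uv[1],1]); o=-R.T@np.array(i["t"])
    return o+d*(z-o[2])/d[2]
def save(cam,n):
    im=viewer.read_camera(cam); cv2.imwrite(f"pics/{n}.png",cv2.cvtColor(im,cv2.COLOR_RGB2BGR)); return im
E
python3 - <<'E'
from h import *
ims={c:save(c,c+"0") for c in("top","side")}
cv2.imwrite("pics/both.png",cv2.cvtColor(np.vstack([ims["top"],ims["side"]])[:, :],cv2.COLOR_RGB2BGR))
for n in["sharps_bin","mouth","lancet_mid","tab","notch","shut_mark","vial_a_mid","meter","strip_box"]:
  for c in("top","side"):
    for d in viewer.pinpoint(n,c)[:3]:
      X=w(c,d["at"]); print(n,c,round(d["confidence"],2),X.round(1),px(c,X).round())
for c in("top","side"):
  i=viewer.camera_info(c); print(c,(-np.array(i["R"]).T@np.array(i["t"])).round())
o=robot.observe(); print(o["t"],o["tcp_rot"],o["contact_force"],o["grip_width"])
E
```

```text
pics
sharps_bin top 0.79 [5.397e+02 1.827e+02 3.000e-01] [268. 213.]
sharps_bin side 0.63 [538.2 183.3   0.9] [294. 290.]
sharps_bin side 0.38 [ 577.8 -134.6    4.5] [332. 197.]
mouth top 0.8 [507.3 205.8 135.9] [249. 217.]
mouth side 0.94 [506.6 201.2 131.8] [302. 258.]
mouth side 0.62 [ 733.9 -105.4    2.7] [276. 189.]
lancet_mid top 0.46 [ 578.1 -135.     2.3] [387. 202.]
lancet_mid side 0.45 [ 575.4 -135.8    5.4] [333. 197.]
tab top 0.54 [581.  164.6 140.4] [268. 186.]
tab side 0.53 [581.5 159.7 144. ] [276. 228.]
notch top 0.72 [553.6 254.8 137.3] [230. 197.]
notch top 0.39 [594.3 151.3 132.8] [274. 182.]
notch top 0.19 [464.8 -70.8  24.1] [363. 242.]
notch side 0.8 [559.2 249.3 132.3] [264. 267.]
shut_mark top 0.89 [594.7 151.3 138.2] [274. 181.]
shut_mark side 0.79 [597.9 152.  132.5] [271. 227.]
vial_a_mid top 0.65 [ 464.2 -242.6   28.8] [430. 244.]
vial_a_mid side 0.61 [ 469.9 -242.7   26. ] [383. 178.]
vial_a_mid side 0.5 [593.5 152.3 131.6] [273. 228.]
meter top 0.72 [ 728.6 -108.3    1.9] [377. 148.]
meter side 0.72 [ 730.3 -107.4    2.5] [278. 189.]
strip_box top 0.73 [362.5 327.8  -0.7] [210. 278.]
strip_box top 0.29 [541.2 182.1   1.4] [269. 212.]
strip_box side 0.82 [362.7 324.5   1.3] [348. 381.]
top [ 369.   11. 1089.]
side [270. 668. 703.]
1.0 [ 0.2110112   1.56043242 -0.21096747] [ 0.14155389 -0.19469393  0.57480135] 0.9983016093347142
```

View pics/top0.png

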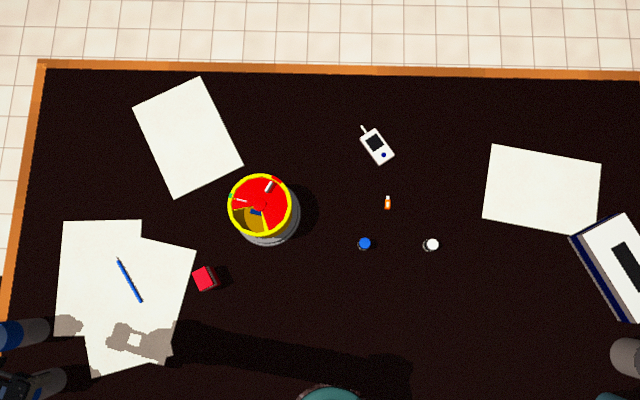

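View pics/side0.png

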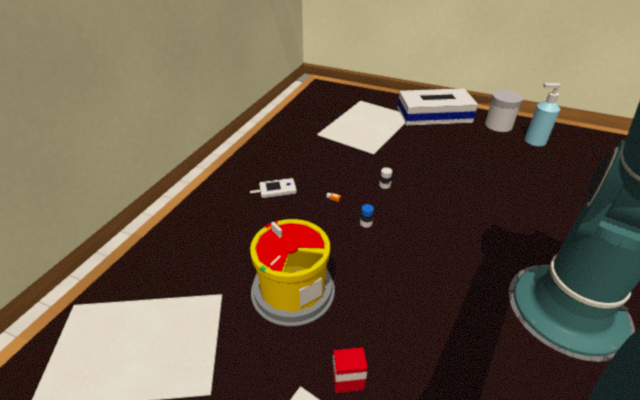

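The top view shows the bin at about (262,205), with the tab at (268,186), the notch line at (238,199) and the mouth at (249,217). The lancet is at (388,203) with its nose pointing up. In the side view the lancet is at (333,197) and the box at (348,370). The network positions fit the given geometry: mark 65 mm, mouth 38 mm and tab 46 mm from the axis.

```bash
cat >> h.py <<'E'
from scipy.spatial.transform import Rotation as Rn
def down(a):  # jaws open along world angle a (deg)
    c,s=np.cos(np.radians(a)),np.sin(np.radians(a))
    return Rn.from_matrix(np.array([[0,c,s],[0,s,-c],[-1,0,0]])).as_rotvec()
E
python3 - <<'E'
from h import *
for c in("top","side"):
  im=save(c,c+"1"); 
  for d in viewer.silhouettes("lancet_mid",c)[:2]:
    ys,xs=np.nonzero(d["mask"]); P=np.array([ray(c,(x,y),6.5)[:2] for x,y in zip(xs,ys)])
    m=P.mean(0); ev,V=np.linalg.eigh(np.cov(P.T)); v=V[:,1]
    print(c,round(d["confidence"],2),len(xs),m.round(1),"ang",np.degrees(np.arctan2(v[1],v[0])).round(1),"len",np.ptp(P@V,axis=0).round(1))
crop=im[:,:][180:215,310:360]
t=cv2.imread("pics/top1.png"); s=cv2.imread("pics/side1.png")
a=cv2.resize(t[185:221,364:414],None,fx=8,fy=8,interpolation=0); b=cv2.resize(t[165:246,215:310],None,fx=4,fy=4,interpolation=0)
H=max(a.shape[0],b.shape[0]); pad=lambda i:cv2.copyMakeBorder(i,0,H-i.shape[0],0,0,0)
cv2.imwrite("pics/crop1.png",np.hstack([pad(a),pad(b)]))
for a in (0,90,-90,180,75,-105,61,-119,241): 
  for p in ([577,-135,120],[504,203,165]): 
    j=kin.ik(p,down(a)); print(a,p,None if j is None else np.round(j,2)[[0,6]])
E
```

```text
Traceback (most recent call last):
  File "h.py", line 8, in ray
    i=viewer.camera_info(cam); R=np.array(i["R"]); d=R.T@np.linalg.solve(np.array(i["camera_matrix"]),[uv[0],uv[1],1]); o=-R.T@np.array(i["t"])
ValueError: time passes only in moves, steps and waits
```

`camera_info` won't take repeated calls like this, so I'll cache it.

```bash
sed -i 's/viewer.camera_info(cam)/INFO[cam]/; s/^def w(/INFO={c:viewer.camera_info(c) for c in ("top","side")}\ndef w(/' h.py
cat > m.py <<'E'
from h import *
for c in("top","side"):
  im=save(c,c+"1"); 
  for d in viewer.silhouettes("lancet_mid",c)[:2]:
    ys,xs=np.nonzero(d["mask"]); P=np.array([ray(c,(x,y),6.5)[:2] for x,y in zip(xs,ys)])
    m=P.mean(0); ev,V=np.linalg.eigh(np.cov(P.T)); v=V[:,1]
    print(c,round(d["confidence"],2),len(xs),m.round(1),"ang",np.degrees(np.arctan2(v[1],v[0])).round(1),"len",np.ptp(P@V,axis=0).round(1))
t=cv2.imread("pics/top1.png")
a=cv2.resize(t[185:221,364:414],None,fx=8,fy=8,interpolation=0); b=cv2.resize(t[165:246,215:310],None,fx=4,fy=4,interpolation=0)
H=max(a.shape[0],b.shape[0]); pad=lambda i:cv2.copyMakeBorder(i,0,H-i.shape[0],0,0,cv2.BORDER_CONSTANT)
cv2.imwrite("pics/crop1.png",np.hstack([pad(a),pad(b)]))
for a in (0,90,-90,180,75,-105,61,-119): 
  for p in ([577,-135,120],[504,203,165]): 
    j=kin.ik(p,down(a)); print(a,p,None if j is None else np.round(j,2)[[0,6]])
E
python3 m.py
```

```text
side 0.54 61 [ 577.6 -137.3] ang 163.7 len [23.9 34. ]
0 [577, -135, 120] [-0.48  0.7 ]
0 [504, 203, 165] [-0.84 -0.24]
90 [577, -135, 120] [-0.23  2.04]
90 [504, 203, 165] [-0.61  1.21]
-90 [577, -135, 120] [-0.55 -0.78]
-90 [504, 203, 165] [-1.   -1.71]
180 [577, -135, 120] [-0.68 -2.13]
180 [504, 203, 165] [-0.34  2.65]
75 [577, -135, 120] [-0.29  1.83]
75 [504, 203, 165] [-0.65  0.97]
-105 [577, -135, 120] [-0.61 -0.96]
-105 [504, 203, 165] [-1.03 -1.95]
61 [577, -135, 120] [-0.36  1.65]
61 [504, 203, 165] [-0.69  0.74]
-119 [577, -135, 120] [-0.6  -1.22]
-119 [504, 203, 165] [-1.38 -1.76]
```

View pics/crop1.png

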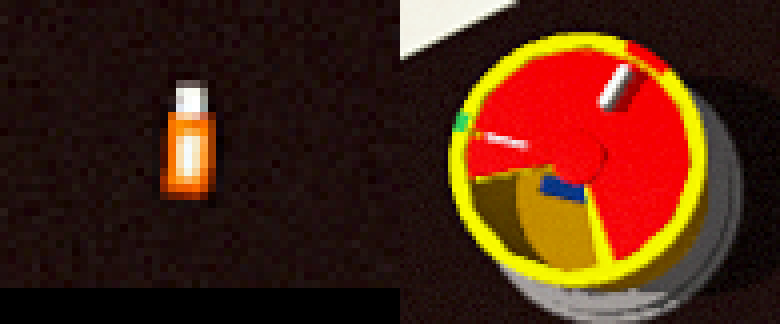

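Upscaled crop: the nose is at about (192,97) and the body at (188,155), so the lancet lies nearly vertical in the image. The mouth is open at the lower left and the tab is at (617,87), close to the red band. Next I'll refine these from colour and grasp the lancet.

```bash
cat > g.py <<'E'
from h import *
t=cv2.cvtColor(cv2.imread("pics/top1.png"),cv2.COLOR_BGR2RGB).astype(float)
sub=t[185:221,364:414]; w_=np.clip(sub.max(2)-60,0,200)/200
n,l,st,_=cv2.connectedComponentsWithStats((w_>0.15).astype(np.uint8)); k=1+np.argmax(st[1:,4]); w_=w_*(l==k)
ys,xs=np.nonzero(w_>0); P=np.array([ray("top",(x+364,y+185),9)[:2] for x,y in zip(xs,ys)])
rect=cv2.minAreaRect(P.astype(np.float32)); print("rect",rect)
V=np.linalg.eigh(np.cov(P.T))[1][:,1]; V*=np.sign(V[0]); 
print("ang",np.degrees(np.arctan2(V[1],V[0])),"ext centre",(V*(np.max(P@V)+np.min(P@V))/2+ (P.mean(0)-V*(P.mean(0)@V))))
print("nose-body", ray("top",(387.5,196.6),6.5)-ray("top",(387.0,203.9),6.5))
print("collar", ray("top",(259.3,204.7),134), "tab top",ray("top",(400/4*0+215+217/4-.5,165+87/4-.5),152))
E
python3 g.py
```

```text
rect ((575.6961669921875, -134.05575561523438), (38.22747039794922, 15.961624145507812), 0.07567191123962402)
ang -3.298489836581481 ext centre [ 575.5678191  -134.92040488]
nose-body [19.93952211 -1.28718743  0.        ]
collar [537.37116092 184.16292315 134.        ] tab top [578.55664464 161.25439189 152.        ]
```

```bash
cat > p.py <<'E'
from h import *
R=down(-92)
robot.movep([172,626,260],robot.observe()["tcp_rot"])
robot.movep([573,-135,150],R); grip(0.45,12)
robot.servo_line([573,-135,3],feed=100)
print(robot.observe()["tcp_pos"],robot.observe()["contact_force"])
grip(0.0,12); o=robot.observe(); print("w",o["grip_width"]*92)
robot.servo_line([573,-135,220],feed=150)
o=robot.observe(); print("w",o["grip_width"]*92,o["t"]); save("side","side2")
E
python3 p.py
```

```text
[ 573.4306467  -135.08548853    3.55052808] [-0.89886459 -0.31186171 -0.12426134]
w 13.974500459753555
w 14.096689146437868 9.3417
```

The grip width is 14.0 mm, which matches the lancet, and it held through the lift.

```bash
cat > d.py <<'E'
from h import *
C=np.array([538.5,183.5]); a=np.radians(146)
p=C+45*np.array([np.cos(a),np.sin(a)])
robot.movep([*p,220],down(-122))
robot.servo_line([*p,160],feed=120)
o=robot.observe(); print(o["tcp_pos"],o["grip_width"]*92)
grip(0.4); robot.hold(0.3)
robot.servo_line([*p,240],feed=200)
robot.movep([600,330,260],down(-60)); print(robot.observe()["t"])
save("top","top3")
for n in["sharps_bin","tab","notch","shut_mark","lancet_mid"]:
  for c in ("top","side"):
    if n=="sharps_bin" and c=="side": save("side","side3")
    for d in viewer.pinpoint(n,c)[:2]: X=w(c,d["at"]); print(n,c,round(d["confidence"],2),X.round(1))
t=cv2.imread("pics/top3.png"); s=cv2.imread("pics/side3.png")
cv2.imwrite("pics/crop3.png",np.hstack([cv2.resize(t[165:246,215:310],None,fx=4,fy=4),cv2.resize(s[210:291,240:335],None,fx=4,fy=4)]))
E
python3 d.py
```

```text
[501.71091293 208.19222978 160.34621612] 13.702153571678345
13.475
sharps_bin top 0.78 [538.7 181.7   2.9]
sharps_bin side 0.68 [538.9 185.3   1. ]
tab top 0.59 [582.8 158.2 142.8]
tab side 0.51 [579.  159.7 145.3]
notch top 0.65 [561.  254.5 137.4]
notch side 0.62 [561.8 251.6 130.2]
shut_mark top 0.56 [595.2 148.5 136.9]
shut_mark side 0.94 [594.  148.5 134.3]
lancet_mid top 0.65 [508.4 207.8   6.4]
lancet_mid top 0.46 [510.3 208.9 131. ]
```

View pics/crop3.png

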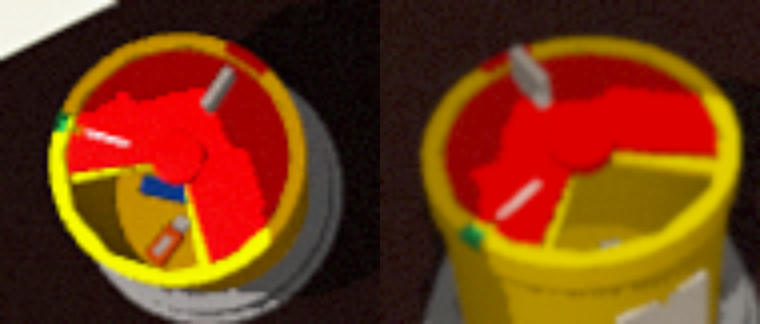

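The lancet shows inside the bin at about (168,242) in the left crop, with the tab still beside the red band. Now I'll approach the tab with shut fingers and sweep it coarsely, staying well short of the stop zone.

```bash
cat > s.py <<'E'
from h import *
C=np.array([538.5,183.5])
def pose(th,off,z=141.,r=46.):
    a=np.radians(th); return [*(C+r*np.array([np.cos(a),np.sin(a)])+off*np.array([-np.sin(a),np.cos(a)])),z], down(th+FL)
FL=0
def force(n=3):
    f=[]
    for _ in range(n): robot.hold(0.02); f.append(robot.observe()["contact_force"])
    return np.mean(f,0)
def ft(th,F0):
    a=np.radians(th); return (force()-F0)@np.array([-np.sin(a),np.cos(a),0])
E
cat > s1.py <<'E'
import s; from s import *
best=None
for FL_ in (0,180):
    s.FL=FL_; J=[kin.ik(*pose(t,13)) for t in range(-20,-151,-10)]; print(FL_,[None if j is None else [round(j[0],1),round(j[4],1),round(j[6],1)] for j in J])
E
python3 s1.py
```

```text
0 [[np.float64(-0.9), np.float64(-0.5), np.float64(-0.3)], [np.float64(-0.9), np.float64(-0.5), np.float64(-0.4)], [np.float64(-1.0), np.float64(-0.5), np.float64(-0.6)], [np.float64(-1.0), np.float64(-0.6), np.float64(-0.7)], [np.float64(-1.0), np.float64(-0.6), np.float64(-0.8)], [np.float64(-1.0), np.float64(-0.6), np.float64(-1.0)], [np.float64(-1.0), np.float64(-0.6), np.float64(-1.1)], [np.float64(-1.1), np.float64(-0.7), np.float64(-1.3)], [np.float64(-1.1), np.float64(-0.7), np.float64(-1.4)], [np.float64(-1.1), np.float64(-0.7), np.float64(-1.6)], [np.float64(-1.2), np.float64(-0.7), np.float64(-1.8)], [np.float64(-1.2), np.float64(-0.7), np.float64(-1.9)], [np.float64(-1.2), np.float64(-0.8), np.float64(-2.1)], [np.float64(-1.3), np.float64(-0.8), np.float64(-2.2)]]
180 [[np.float64(0.5), np.float64(1.0), np.float64(1.7)], [np.float64(0.5), np.float64(1.0), np.float64(1.5)], [np.float64(0.5), np.float64(1.0), np.float64(1.4)], [np.float64(0.5), np.float64(1.0), np.float64(1.2)], [np.float64(0.5), np.float64(1.0), np.float64(1.0)], [np.float64(-0.5), np.float64(-0.2), np.float64(1.8)], [np.float64(-0.6), np.float64(-0.2), np.float64(1.6)], [np.float64(-0.6), np.float64(-0.2), np.float64(1.5)], [np.float64(-0.6), np.float64(-0.2), np.float64(1.3)], [np.float64(-0.7), np.float64(-0.2), np.float64(1.1)], [np.float64(-0.7), np.float64(-0.3), np.float64(1.0)], [np.float64(-0.8), np.float64(-0.3), np.float64(0.8)], [np.float64(-0.8), np.float64(-0.3), np.float64(0.6)], [np.float64(-0.9), np.float64(-0.3), np.float64(0.5)]]
```

```bash
cat > s2.py <<'E'
from s import *
import json
th0=-30
p,R=pose(th0,32,200); grip(0.0,20); robot.movep(p,R)
p,_=pose(th0,32); robot.servo_line(p,feed=100)
F0=force(5); t0=robot.observe()["t"]; print("F0",F0.round(2),t0,robot.observe()["tcp_pos"])
for off in np.arange(28,8,-1.0):
    p,R=pose(th0,off); robot.servo_line(p,feed=30,rotation=R); f=ft(th0,F0)
    if f>1.5: break
print("contact off",off,f.round(2),robot.observe()["t"])
json.dump(F0.tolist(),open("F0.json","w"))
th=th0
for i in range(3):
    th-=4; p,R=pose(th,13); robot.servo_line(p,feed=40,rotation=R); F=force()-F0; print(th,ft(th,F0).round(2),F.round(1),robot.observe()["t"])
E
python3 s2.py
```

```text
F0 [ 0.37 -0.51 -0.13] 16.2583 [594.94069895 188.227081   141.69777824]
contact off 13.0 2.91 21.0917
-34 1.71 [0.8 2.  0. ] 21.4417
-38 1.73 [ 0.1  2.4 -0.2] 21.7917
-42 2.01 [-0.3  2.4  0. ] 22.1417
```

Contact came at a 13 mm offset, as predicted, and drag is about 2–3 N. Continuing with fine steps through the stop zone.

```bash
cat > s3.py <<'E'
from s import *
import json
F0=np.array(json.load(open("F0.json"))); th=-42; f=0; log=[]
def step(d,feed=40):
    global th,f
    th-=d; p,R=pose(th,13); robot.servo_line(p,feed=feed,rotation=R); f=ft(th,F0); log.append((round(th,2),round(f,1)))
while th>-118 and f<6: step(4)
print(log,robot.observe()["t"]); log.clear()
while th>-150 and f<4.5: step(0.5)
print(log[::6],log[-3:])
log.clear()
while f<12 and len(log)<25 and th>-152: step(0.2)
robot.hold(0.5); print(log,"held",ft(th,F0).round(2),robot.observe()["t"],robot.observe()["tcp_pos"])
json.dump(th,open("th.json","w"))
E
python3 s3.py
```

```text
[(-46, np.float64(1.3)), (-50, np.float64(1.0)), (-54, np.float64(1.9)), (-58, np.float64(1.8)), (-62, np.float64(1.3)), (-66, np.float64(1.1)), (-70, np.float64(1.5)), (-74, np.float64(1.6)), (-78, np.float64(1.6)), (-82, np.float64(1.3)), (-86, np.float64(1.1)), (-90, np.float64(0.7)), (-94, np.float64(1.4)), (-98, np.float64(1.4)), (-102, np.float64(1.1)), (-106, np.float64(1.4)), (-110, np.float64(1.3)), (-114, np.float64(0.5)), (-118, np.float64(1.1))] 27.8417
[(-118.5, np.float64(1.9)), (-121.5, np.float64(1.7)), (-124.5, np.float64(1.5)), (-127.5, np.float64(2.0)), (-130.5, np.float64(4.3))] [(-130.0, np.float64(2.1)), (-130.5, np.float64(4.3)), (-131.0, np.float64(5.0))]
[(-131.2, np.float64(5.3)), (-131.4, np.float64(6.1)), (-131.6, np.float64(6.0)), (-131.8, np.float64(6.6)), (-132.0, np.float64(6.7)), (-132.2, np.float64(7.1)), (-132.4, np.float64(7.5)), (-132.6, np.float64(7.5)), (-132.8, np.float64(7.9)), (-133.0, np.float64(8.2)), (-133.2, np.float64(8.9)), (-133.4, np.float64(9.2)), (-133.6, np.float64(9.5)), (-133.8, np.float64(9.3)), (-134.0, np.float64(10.1)), (-134.2, np.float64(10.3)), (-134.4, np.float64(10.8)), (-134.6, np.float64(11.1)), (-134.8, np.float64(11.7)), (-135.0, np.float64(11.9)), (-135.2, np.float64(11.9)), (-135.4, np.float64(12.4))] held 11.96 42.7917 [517.91923494 139.61526451 141.71446006]
```

The disc stopped dead with the tab at about -130°, and 12 N was held for over 0.5 s. I'll back off and look.

```bash
cat > e.py <<'E'
from s import *
p,R=pose(-128,30); robot.servo_line(p,feed=60,rotation=R)
p[2]=240; robot.servo_line(p,feed=150)
robot.movep([420,-60,280],down(-90)); robot.hold(0.3); o=robot.observe(); print(o["t"],o["contact_force"].round(2) if hasattr(o["contact_force"],'round') else o["contact_force"])
save("top","top4"); save("side","side4")
P={}
for n in["sharps_bin","tab","notch","shut_mark"]:
  for c in ("top","side"):
    for d in viewer.pinpoint(n,c)[:2]: X=w(c,d["at"]); print(n,c,round(d["confidence"],2),X.round(1),"ang",np.degrees(np.arctan2(*(X[:2]-C)[::-1])).round(1))
t=cv2.imread("pics/top4.png"); s_=cv2.imread("pics/side4.png")
cv2.imwrite("pics/crop4.png",np.hstack([cv2.resize(t[165:246,215:310],None,fx=4,fy=4),cv2.resize(s_[210:291,240:335],None,fx=4,fy=4)]))
E
python3 e.py
```

```text
45.4333 [-0.17 -0.16 -0.19]
sharps_bin top 0.72 [5.377e+02 1.841e+02 5.000e-01] ang 140.3
sharps_bin side 0.81 [5.398e+02 1.861e+02 5.000e-01] ang 63.0
tab top 0.4 [515.2 151.1 143.1] ang -125.8
tab side 0.61 [512.2 147.6 142.2] ang -126.3
notch top 0.75 [602.  162.7 136.2] ang -18.1
notch side 0.79 [602.4 159.2 130.5] ang -20.8
notch side 0.34 [594.  149.4 133.5] ang -31.6
shut_mark top 0.63 [595.  150.2 136.7] ang -30.5
shut_mark side 0.92 [594.4 148.9 130.2] ang -31.8
```

View pics/crop4.png

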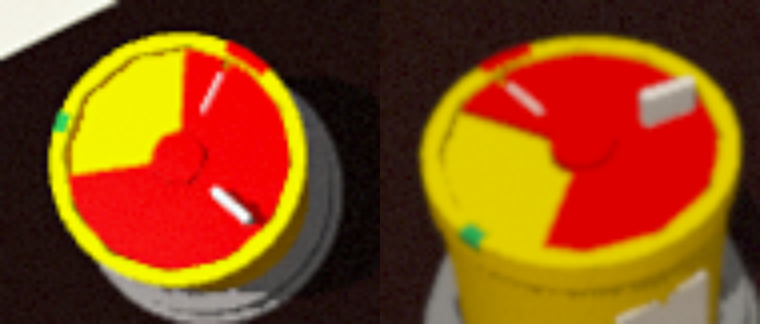

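View pics/top4.png

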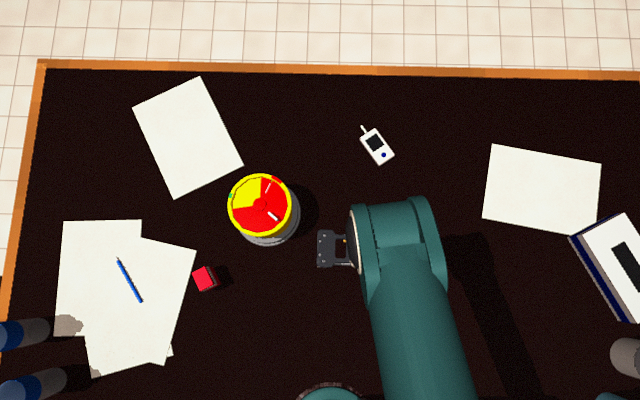

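The gripper is clear, and the box, meter and bin stand where they did. The notch line (crop pixels 202,110 to 224,73) ends beside the red band, but the networks put the notch 10–12° short. I felt the stop at about 6° short, so I'll measure it from pixels.

```bash
cat > v.py <<'E'
from s import *
def lab(cam,f,cond,box,z):
    t=cv2.cvtColor(cv2.imread(f"pics/{f}.png"),cv2.COLOR_BGR2RGB).astype(float); x0,y0,x1,y1=box; q=t[y0:y1,x0:x1]
    m=cond(q[...,0],q[...,1],q[...,2]); ys,xs=np.nonzero(m); return np.array([ray(cam,(x+x0,y+y0),z)[:2] for x,y in zip(xs,ys)])
def circ(P):
    A=np.c_[2*P,np.ones(len(P))]; s=np.linalg.lstsq(A,(P**2).sum(1),rcond=None)[0]; return s[:2],np.sqrt(s[2]+s[:2]@s[:2])
ang=lambda v:np.degrees(np.arctan2(v[1],v[0])).round(1)
for cam,lb,bb in (("top",(262,181,274,195),(270,173,283,184)),("side",(363-363+365-365+240+120,210+18,240+140+2,210+32),(240+24,210+8,240+40,210+19))):
    if cam=="side": lb=(240+29,210+20,240+43,210+30)
    if cam=="side": lb=(lb[0]-5+ -0,lb[1],lb[2],lb[3]); 
    f=cam+"4"
    x0,y0,x1,y1=lb
    W=lab(cam,f,lambda r,g,b:(r>150)&(g>110)&(b>110),lb,132.5)
    B=lab(cam,f,lambda r,g,b:(r>120)&(g<70),bb,134)
    Y=lab(cam,f,lambda r,g,b:(r>150)&(g>130)&(b<90),(225,165,300,245) if cam=="top" else (240,210,335,300),134)
    Y=Y[np.abs(np.linalg.norm(Y-C,axis=1)-72)<9]
    B=B[np.abs(np.linalg.norm(B-C,axis=1)-72)<5]
    th=np.radians(np.arange(0,360,6)); D=np.c_[np.cos(th),np.sin(th)]
    print(cam,"Yc",circ(Y)[0].round(1),circ(Y)[1].round(1),"line n",len(W),W.mean(0).round(1) if len(W) else None,"band n",len(B),B.mean(0).round(1))
    for c in (C,circ(Y)[0],np.array([538.5,185.])):
        print("  C",c.round(1),"line r/ang",np.linalg.norm(W.mean(0)-c).round(1),ang(W.mean(0)-c),"band",np.linalg.norm(B.mean(0)-c).round(1),ang(B.mean(0)-c), "diff",ang(W.mean(0)-c)-ang(B.mean(0)-c))
    if len(W)>4: V=np.linalg.eigh(np.cov(W.T))[1][:,1]; print("  line dir",ang(V*np.sign(V[0])))
E
python3 v.py
```

```text
top Yc [538.2 184.6] 70.7 line n 19 [580.4 167. ] band n 31 [601.6 147. ]
  C [538.5 183.5] line r/ang 45.0 -21.5 band 72.9 -30.1 diff 8.600000000000001
  C [538.2 184.6] line r/ang 45.7 -22.6 band 73.7 -30.7 diff 8.099999999999998
  C [538.5 185. ] line r/ang 45.6 -23.2 band 73.6 -31.1 diff 7.900000000000002
  line dir -24.3
side Yc [538.5 184.7] 71.3 line n 19 [581.2 165.3] band n 18 [602.7 145.9]
  C [538.5 183.5] line r/ang 46.5 -23.1 band 74.4 -30.4 diff 7.299999999999997
  C [538.5 184.7] line r/ang 47.0 -24.4 band 75.0 -31.1 diff 6.700000000000003
  C [538.5 185. ] line r/ang 47.1 -24.8 band 75.2 -31.4 diff 6.599999999999998
  line dir -23.7
```

Pixel measurement puts the notch 6.6–8.6° short of the band's middle, about 8–10 mm. That is inside 13.5 mm and fits a dead stop at up to 8° before the middle.

```bash
python3 -c "
from h import *
for n in['vial_a_mid','meter','strip_box']:
  for c in('top','side'):
    for d in viewer.pinpoint(n,c)[:2]: print(n,c,round(d['confidence'],2),w(c,d['at']).round(0))
robot.job_done(); print(robot.observe()['t'])"
```

```text
vial_a_mid side 0.74 [ 469. -241.   25.]
meter top 0.94 [ 728. -106.    5.]
meter side 0.71 [ 731. -108.    1.]
meter side 0.56 [464. -73.  21.]
strip_box top 0.67 [602. 162. 137.]
strip_box top 0.56 [360. 325.  -4.]
strip_box side 0.92 [366. 327.  -1.]
the job is handed in; nothing more can be done
the job is handed in; nothing more can be done
```

The lancet is in the bin, and the lid disc is turned clockwise and tight against its stop. I handed the job in at about 46 s of the 70 s allowed. The hand-in gave no verdict.

- **Lancet:** I gripped it at 14 mm width and let it go over the mouth. The picture afterwards showed it inside the bin.
- **Lid:** I pushed the tab with shut fingers against 1–2 N of drag. It stopped dead with the tab at about -130.5° in world axes. I then raised the push to about 12 N and held it for over 0.5 s; the highest reading was 12.4 N.
- **Notch:** Measured from pixels in both pictures, it stands about 7–8° short of the band's middle. That is roughly 8–10 mm, inside the 13.5 mm limit.
- **Disagreement:** The networks' notch points put it at 13–14 mm from the band's middle, right at the limit. I trusted the pixel measurements because they agree with the felt stop (about 6° short) and the stated 8° limit on where the stop can be.
- **Bystanders:** The meter, strip box and white-capped vial were found where they started, within measuring error. For the blue-capped vial I have only one stray, mislabelled detection, which was at its starting place. The gripper was clear of everything.

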